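# Weigh a wood offcut on the bench balance

## Task

Weigh the thin square pine offcut on the bench balance: release the balance's transport lock by sliding its black grip all the way across to the other end stop, lift the loose dust lid off the clear draft ring by its knob and set it aside flat on the bench, knob up, then lower the offcut gently on to the middle of the weighing pan so that it lies flat. The pan must not be loaded while the lock is still on. Do not drop or tip the lid, do not drop the offcut or press hard on the pan, and leave the other things on the bench where they are.

Things in the scene. Friction and masses are not known exactly. Their poses are not given: they have to be found in the camera images.
- balance: White bench balance, fixed, 280 (its x) x 200 (its y) mm, origin under its centre on the bench; +x to its back, the sloping display faces -x, +y is the left seen from the display side. Deck 58 mm above the bench. On it the clear draft ring, axis at x = +60 mm, y = 0, outer diameter 150, wall 4, rim 113 mm above the bench, pan inside. The lock track runs along y at x = -55 mm on the deck.
- lock_grip (a point): Middle of the transport lock's black grip on the deck between display and ring: a fin 22 mm (balance x) by 11 mm (balance y, the way it slides), foot 63, this point 72, top 80 mm above the bench. Moves with the grip. 40 mm from its centre line to the ring; deck free on both sides but for 6 mm high end stops at y = +-32 mm of the balance.
- transport_lock (a joint): Travel of the transport lock along the balance's +y, in m: 0 = locked end stop (right, seen from the display), 0.035 = released end stop (left). Starts at or near 0, has about 1.5 N of friction and stays where it is left. While locked, its steel blade lies under the pan and stops it from sinking.
- pan: Round steel weighing pan inside the draft ring, diameter 116 mm, 4 mm thick, origin at the centre of its underside; sprung, sinks up to 5 mm under load (bottoms at about 2 N).
- pan_top (a point): Centre of the pan's upper face, 72 mm above the bench when unloaded, 41 mm below the rim of the draft ring (inner diameter 142 mm). z up.
- dust_lid: Loose round lid on the draft ring, 0.16 kg: a plate of diameter 158 mm, 4 mm thick, over a locating spigot of diameter 134 mm, 8 mm deep, that drops into the ring; origin at the centre of the spigot's underside (105 mm above the bench when on the ring, 0 when it stands on the bench), z up through the knob. Overall height 40 mm.
- lid_knob (a point): Centre of the lid's round black knob: diameter 22 mm, from 18 to 40 mm above the lid's origin (the point at 29 mm; the plate's top at 12 mm).
- square_offcut: The thin square pine offcut to be weighed, 45 x 45 x 18 mm (z up), origin at the centre of its underside, about 0.05 kg.
- long_offcut: Another pine offcut, 30 x 62 x 30 mm, origin at the centre of its underside; leave it alone.
- stout_offcut: Another pine offcut, 38 x 50 x 28 mm, origin at the centre of its underside; leave it alone.
- sanding_block: Brown cork sanding block, 56 x 97 x 28 mm, lying loose on the bench, origin at the centre of its underside; leave it alone.
- turned_stamp: Turned wooden hand stamp, diameter 34 mm, 75 mm high, standing loose behind the balance, origin at the centre of its underside; leave it alone.
Things that resemble listed ones, but are neither listed nor needed, are in the scene too. Leave any blue look-alike of the square_offcut alone.

How it is judged:
At the end, for the whole second after the job is handed in: The transport lock is within 4 mm of its released end stop; the dust lid lies flat on the bench, knob up and at rest (origin less than 12 mm above the bench, tilt under 0.08 rad); the square offcut lies flat and at rest on the weighing pan, borne by it, its centre within 24 mm of the pan's centre (value of joint transport_lock above 0.031 m and height (world z) of dust_lid below 0.012 m and angle between each of dust_lid, square_offcut's own z axis and vertical below 0.08 rad and linear speed of each of dust_lid, square_offcut below 0.02 m/s and horizontal distance between square_offcut and pan_top below 0.024 m and z of square_offcut in the frame of pan_top between -0.004 and 0.004 m and contact force between square_offcut and pan above 0.1 N); the robot touches nothing.
It fails at once if the offcut bears on the pan while the transport lock is still on (value of joint transport_lock below 0.025 m and contact force between square_offcut and pan above 0.1 N).
It fails at once if the pan is pressed hard (over 20 N) (contact force between pan and anything else above 20 N).
It fails at once if the lid is tipped over (more than 0.6 rad) (angle between dust_lid's own z axis and vertical above 0.6 rad).
It fails at once if the lid or the square offcut is dropped from more than about 25 mm ((contact force between each of the arm, the fingers and dust_lid below 0.05 N and linear speed of dust_lid above 0.7 m/s) or (contact force between each of the arm, the fingers and square_offcut below 0.05 N and linear speed of square_offcut above 0.7 m/s)).
It fails at once if another loose thing on the bench is pushed more than 30 mm out of place (distance of any of long_offcut, stout_offcut, sanding_block, turned_stamp from where it was at the start of the episode above 0.03 m).
It also fails if it takes over 72 s, if anything falls off the work surface, if the arm or the gripper's body presses on something with over 40 N, if the wrist force passes 120 N, or if a joint passes its speed limit or range.

## Robot

A 7-joint arm with a two-finger parallel gripper is mounted at the origin on a cart in front of the work surface, level with it; the furniture and walls round the work are solid. World frame = base frame: x ahead of the robot, y to its left, z up, the work surface at z = 0. Lengths are in m, angles in rad, forces in N, time in s.
With the tool pointing down it reaches from about 0.425 to 0.875 m from the base axis. Payload 4.7 kg.
Tool frame: the origin (TCP) lies on the centre line of the jaws, within the pads' length; the fingertips stand 14 mm ahead of it and the grasp point (between the pads) lies 5 mm behind it; z points along the fingers, y is the line along which they close (so a half turn about z gives the same grasp; the last joint's range is limited). The gripper opens to 87 mm and grips with 3 to 60 N. Pads are 19 mm wide; open, the fingers measure 117 mm over their backs; the gripper's body (75 mm by 190 mm) begins 51 mm behind the grasp point.
Start: joints at [-1.107, 0.321, -0.07, 1.45, 0.023, 1.371, -0.057], TCP at [0.283, 0.585, 0.237] pointing down, gripper open.
Joint ranges: [-2.86, 2.86], [-0.3, 2.09], [-1.38, 1.24], [0.06, 2.45], [-1.56, 4.7], [0.09, 2.05], [-2.69, 2.69]. Speed limits (rad/s): [2.57, 2.57, 3.14, 3.14, 3.14, 3.14, 3.14].

## Interface

Orientations are given as a rotation vector (axis times angle).
In Python, from bench import ctrl gives the robot as it stands.
- The arm moves only by the tool send_rows, never from a script. Its argument "steps" is a list of rows, each an object of numbers: "tx", "ty", "tz": the shift along the tool's x, y, z in units of 60 mm (1.0 is 60 mm); "turn": the turn about the tool's z in units of 8 degrees (1.0 is 8 degrees); "grip": the opening, from 0 (shut) to 1 (fully open). A call has 1 to 12 rows; each row shifts and turns the commanded pose from where the row before left it, along the tool's axes as they then stand; what a row does not reach is not made up. A row lasts 1/8 s, in which the tool goes at most 62.5 mm and 10.7 degrees, less where a joint would pass 70% of its speed; a pose out of reach is approached as far as the arm can. A call is refused whole if a number of a shift passes 1 or a number of a turn 1, either way. A call with a gripper value outside its range is refused whole. The fingers move at their own pace and stop on an object; "newtons" is the grip in N (left out, the last holds). Time passes only in rows, so rows that do not move let the fingers close. It gives the time, the measured TCP pose, the force, the opening and the grip force at its end, in the units of the state.
- ctrl.get_state(): the state, without advancing time (a new reading comes with each control period).
- ctrl.get_image(name): name is "side" or "top" or "wrist"; returns a dict with "pixels" (384x512x3 uint8, red, green, blue), "K" (3x3 intrinsics, pixels), "cam_to_world" (4x4, takes a point from camera to world coordinates); the wrist camera has in their place "T_tool_cam" (4x4, takes a point from camera to tool coordinates, whose origin is the TCP and whose axes are the flange's). Camera axes: x right, y down, z forward; pixel columns grow to the right and rows downward; lengths in m; the calibration is good to about 2 mm. The wrist camera is an equidistant fisheye: a pixel r from the principal point sees the ray r / f radians off the axis. A picture is of the moment at which its call begins: read the wrist's pose just before it. There is no depth.
- ctrl.close_job(): hands the job in; it is judged then, once.
The state is a dict: "time": time; "joint_positions": joint angles; "qd": joint speeds; "joint_torque": joint torques, N m; "position": TCP position; "tool_rot": TCP orientation; "ft_force": force on the tool from outside, world axes, zero at the start; "torque": the same for the moment, N m; "grip_width": opening from 0.0 (shut) to 1.0 (fully open); "grip_force": force on a finger pad.
Only numpy, scipy, OpenCV 4.12 (cv2) and the standard library are available. Lean on these libraries where they do the work, as an engineer would, in place of code of your own. Each camera call takes 0.05 s, during which the arm holds its last target. There are 200 camera calls.

## Working session

There is one attempt and no reset: what is moved stays moved. The work goes in short steps, Python scripts to look and compute and a tool call to move; the robot and the scene stay as the last step left them, time stands still between calls to the robot, and variables do not carry over. Pictures are saved under pics/ and viewed, at most 10 in all, crops included, and the job is handed in when it is done.

Besides the shell and the picture viewer there is one more tool, called after "Emit:" as name(argument=value, ...) on one line, values as JSON. send_rows: Moves the arm, as the interface text tells. Its arguments: {"type":"object","properties":{"steps":{"type":"array"},"newtons":{"type":"number"}},"required":["steps"]}

```bash
mkdir -p pics
cat > h.py <<'E'
import numpy as np, cv2, pickle
from bench import ctrl
from scipy.spatial.transform import Rotation as R
def snap(n,tag):
    s=ctrl.get_state(); d=ctrl.get_image(n); d=dict(d); d['st']=s
    pickle.dump(d,open(f'pics/{tag}.pkl','wb')); cv2.imwrite(f'pics/{tag}.png',np.ascontiguousarray(d['pixels'][...,::-1])); return d
def load(tag): return pickle.load(open(f'pics/{tag}.pkl','rb'))
def ray(d,u,v):
    K=np.array(d['K']); x=(u-K[0,2])/K[0,0]; y=(v-K[1,2])/K[1,1]
    if 'cam_to_world' in d:
        T=np.array(d['cam_to_world']); r=np.array([x,y,1])
    else:
        th=np.hypot(x,y); r=np.array([x/th*np.sin(th),y/th*np.sin(th),np.cos(th)])
        W=np.eye(4); W[:3,:3]=R.from_rotvec(d['st']['tool_rot']).as_matrix(); W[:3,3]=d['st']['position']
        T=W@np.array(d['T_tool_cam'])
    r=T[:3,:3]@r; return T[:3,3],r/np.linalg.norm(r)
def atz(d,u,v,z):
    o,r=ray(d,u,v); return o+r*(z-o[2])/r[2]
def tri(*a):
    A=np.zeros((3,3));b=np.zeros(3);L=[ray(*x) for x in a]
    for o,r in L: P=np.eye(3)-np.outer(r,r);A+=P;b+=P@o
    p=np.linalg.solve(A,b); return p,[np.linalg.norm((np.eye(3)-np.outer(r,r))@(p-o)) for o,r in L]
E
python3 - <<'E'
from h import *
ims=[snap(n,n+'0') for n in('top','side')]
cv2.imwrite('pics/top_a.png',cv2.resize(ims[0]['pixels'][...,::-1],(800,600)))
cv2.imwrite('pics/side_a.png',cv2.resize(ims[1]['pixels'][...,::-1],(800,600)))
s=ctrl.get_state();print(s)
E
```

```text
{'time': 0.1, 'joint_positions': array([-1.106907  ,  0.32177039, -0.07008777,  1.45154811,  0.02258615,
        1.37082449, -0.05689613]), 'qd': array([-1.04604113e-03, -2.43993046e-03,  3.31735405e-04, -1.84783745e-03,
       -8.08578428e-04, -9.12931093e-06,  1.99535412e-03]), 'joint_torque': array([ 1.88829739e-05, -4.92571557e+01, -4.05425057e-01, -3.13398135e+01,
       -6.41048932e-02,  3.94559931e-02,  7.42536349e-05]), 'position': array([0.2824328 , 0.58490065, 0.23555938]), 'tool_rot': array([-7.00467553e-01, -3.06218254e+00,  2.72526312e-03]), 'ft_force': array([-0.84640424, -0.58662785, -0.62108248]), 'torque': array([ 0.0017037 ,  0.01231755, -0.04020935]), 'grip_force': 0.0, 'grip_width': 0.9998749383933189}
```

View pics/top_a.png

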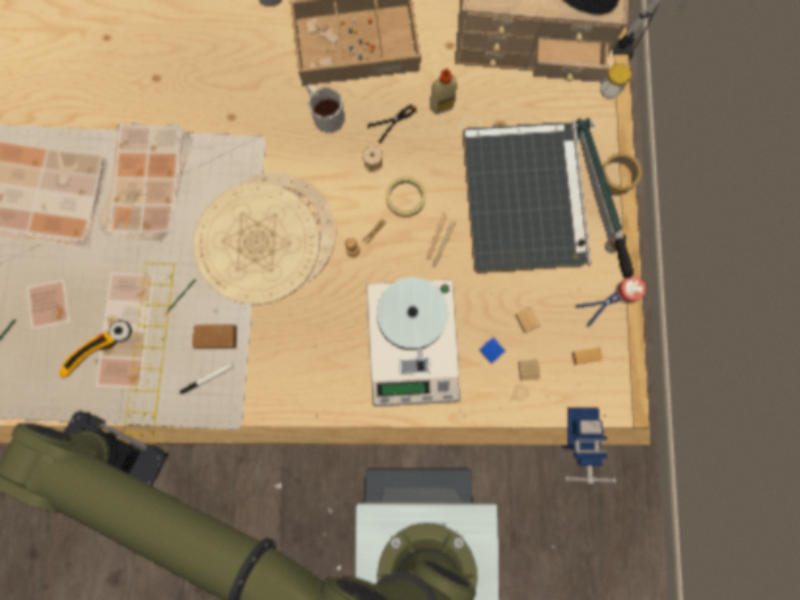

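View pics/side_a.png

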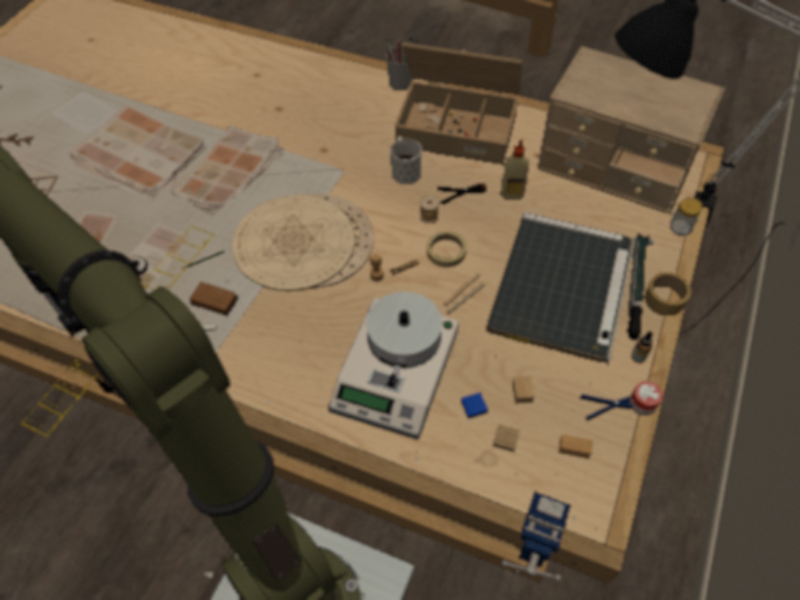

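Run:
```python
from h import *
t=load('top0')['pixels'];s=load('side0')['pixels']
def c(im,x,y,w,h): return cv2.resize(im[y:y+h,x:x+w,::-1],(400,300),interpolation=cv2.INTER_CUBIC)
a=np.vstack([np.hstack([c(t,300,185,100,75),c(s,290,230,100,75)]),np.hstack([c(t,205,170,120,90),c(s,200,180,120,90)])])
cv2.imwrite('pics/crop1.png',a)
d=load('top0')
for n,u,v,z in [('A',528,320,.018),('B',529,370,.018),('C',587,356,.03),('blue',492,350,.018),('knob',412,312,.145),('grip',421,366,.08)]:
    print(n,atz(d,u/1.5625,v/1.5625,z))
for k in ('top0','side0'):
    d=load(k);print(np.array(d['K'])[0],np.array(d['cam_to_world'])[:3,3])
```

```text
A [ 0.56855734 -0.23859877  0.018     ]
B [ 0.45196678 -0.23757276  0.018     ]
C [ 0.48365992 -0.36984066  0.03      ]
blue [ 0.49803546 -0.15293507  0.018     ]
knob [0.56777418 0.03505752 0.145     ]
grip [0.45626149 0.01394316 0.08      ]
[435.5302903   0.        257.374464 ] [0.35137421 0.06028398 1.59549789]
[467.34975048   0.         259.20781859] [-0.19948842 -0.30626121  1.381473  ]
```

View pics/crop1.png

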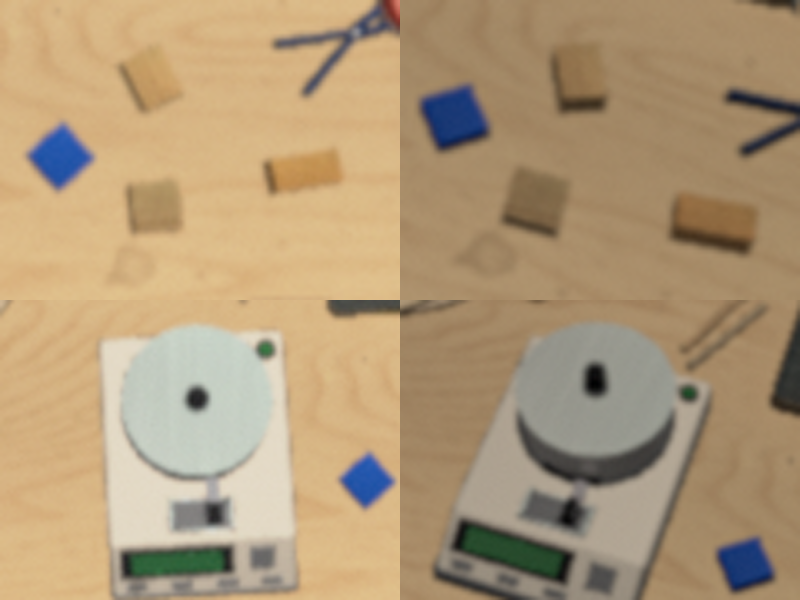

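The picture shows, in top.png at 512x384 px: A (338,205), stout and light; B (339,236), thin, square and grey-brown; C (376,228), long and orange; and blue (315,224). I choose B: it is 45x45 in plan and thin, with almost no side face. The lock grip sits at the right end of its track.

Run:
```python
from h import *
t=load('top0');s=load('side0')
T=lambda u,v:(t,205+.3*u,170+.3*(v-300)); S=lambda u,v:(s,200+.3*(u-400),180+.3*(v-300))
to=lambda u,v:(t,300+.25*u,185+.25*v); so=lambda u,v:(s,290+.25*(u-400),230+.25*v)
np.set_printoptions(precision=4,suppress=True)
print('knobtop',tri(T(197,396),S(596,368)))
print('grip top',tri(T(216,510),S(573,507)), atz(*T(216,510),.08))
print('ring',atz(*T(197,399),.117))
tl,tr,bl,br=[atz(*T(*p),.058)for p in((102,342),(280,334),(110,548),(294,540))]
print(tl,tr,bl,br,'yaw', np.degrees(np.arctan2(-(tr-tl)[0],-(tr-tl)[1])), np.degrees(np.arctan2(*(tl-bl)[[1,0]])),np.degrees(np.arctan2(*(tr-br)[[1,0]])))
print('offcut',tri(to(156,204),so(538,197)))
c=[(128,184),(179,180),(183,228),(131,232)]
P=[atz(*to(*p),.018) for p in c];print(np.array(P),np.linalg.norm(P[0]-P[1]),np.linalg.norm(P[1]-P[2]))
print('offcut edges', [np.degrees(np.arctan2(*(P[i]-P[j])[[1,0]])) for i,j in((0,3),(1,2),(0,1),(3,2))])
print('blue',atz(*to(61,157),.018))
print(R.from_rotvec(ctrl.get_state()['tool_rot']).as_matrix())
print(np.array(ctrl.get_image('wrist')['T_tool_cam']))
```

```text
knobtop (array([0.5704, 0.0325, 0.1528]), [np.float64(0.0015398862141322608), np.float64(0.0015398862141323025)])
grip top (array([0.4614, 0.0116, 0.0764]), [np.float64(0.001151976295311774), np.float64(0.001151976295311815)]) [0.4606 0.0127 0.08  ]
ring [0.5719 0.0331 0.117 ]
[0.6425 0.1344 0.058 ] [ 0.6518 -0.0575  0.058 ] [0.422  0.1236 0.058 ] [ 0.4308 -0.0701  0.058 ] yaw -2.78733386303904 2.797441690492153 3.2580386993584094
offcut (array([ 0.4552, -0.24  ,  0.0168]), [np.float64(0.000556848819330026), np.float64(0.0005568488193300896)])
[[ 0.4728 -0.2144  0.018 ]
 [ 0.4766 -0.2607  0.018 ]
 [ 0.4334 -0.263   0.018 ]
 [ 0.4297 -0.216   0.018 ]] 0.04643798315642692 0.04326651616703146
offcut edges [np.float64(2.076566946987743), np.float64(2.988366747165912), np.float64(94.61367010077544), np.float64(94.5033994208581)]
blue [ 0.4971 -0.1543  0.018 ]
[[-0.9006  0.4347 -0.0007]
 [ 0.4347  0.9006 -0.0016]
 [-0.0001 -0.0018 -1.    ]]
[[-0.0001 -0.9709 -0.2396  0.0663]
 [ 1.     -0.0002  0.0004 -0.0007]
 [-0.0004 -0.2396  0.9709 -0.1485]
 [ 0.      0.      0.      1.    ]]
```

Emit:
send_rows(steps=[{"turn":-0.9,"grip":1},{"turn":-0.9},{"turn":-0.9},{"turn":-0.9},{"tx":-0.25,"ty":-0.97},{"tx":-0.25,"ty":-0.97},{"tx":-0.25,"ty":-0.97},{"tx":-0.25,"ty":-0.97},{"tx":-0.25,"ty":-0.97},{"tx":-0.25,"ty":-0.97},{"tx":-0.25,"ty":-0.97},{"tx":-0.25,"ty":-0.97}])

```text
validation failed for argument at $.st...
```

Emit:
send_rows(steps=[{"tx":-0.2,"ty":-0.97},{"ty":-0.97},{"ty":0,"grip":0.45},{"ty":0}])

```text
validation failed for argument at $.st...
```

Run:
```python
from h import *
d=snap('wrist','w1');print(d['st']['position'],R.from_rotvec(d['st']['tool_rot']).as_matrix(),d['K'])
cv2.imwrite('pics/w1a.png',cv2.resize(d['pixels'][...,::-1],(800,600)))
```

```text
[0.28246983 0.58499035 0.23575661] [[-9.00561050e-01  4.34729257e-01 -5.18226665e-04]
 [ 4.34729558e-01  9.00560158e-01 -1.27039095e-03]
 [-8.55818273e-05 -1.36935306e-03 -9.99999059e-01]] [[297.31863964   0.         253.84722943]
 [  0.         297.31863964 190.2073339 ]
 [  0.           0.           1.        ]]
```

View pics/w1a.png

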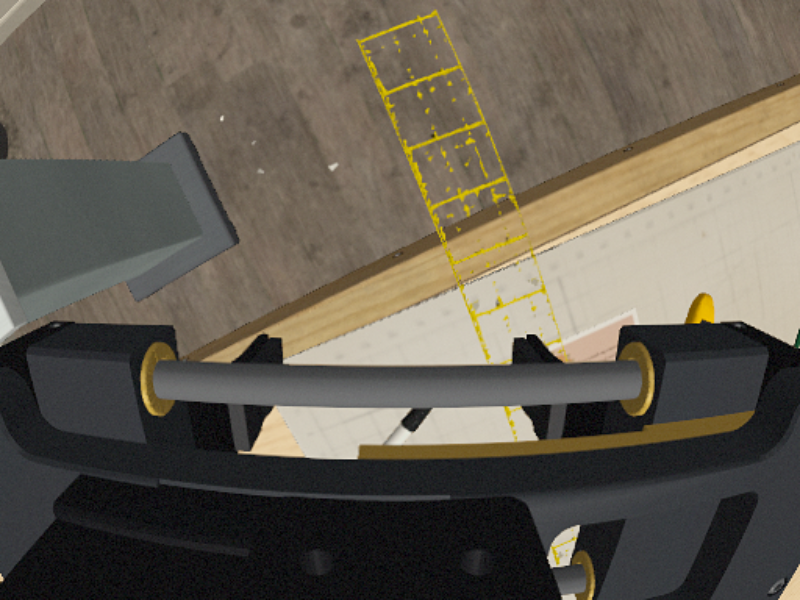

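The arm did not move. The wrist picture shows only the bench edge at the start pose. The rows probably need every key.

Emit:
send_rows(steps=[{"tx":0,"ty":0,"tz":0,"turn":-0.9,"grip":1},{"tx":0,"ty":0,"tz":0,"turn":-0.9,"grip":1},{"tx":0,"ty":0,"tz":0,"turn":-0.9,"grip":1},{"tx":0,"ty":0,"tz":0,"turn":-0.9,"grip":1},{"tx":-0.25,"ty":-0.97,"tz":0,"turn":0,"grip":1},{"tx":-0.25,"ty":-0.97,"tz":0,"turn":0,"grip":1},{"tx":-0.25,"ty":-0.97,"tz":0,"turn":0,"grip":1},{"tx":-0.25,"ty":-0.97,"tz":0,"turn":0,"grip":1},{"tx":-0.25,"ty":-0.97,"tz":0,"turn":0,"grip":1},{"tx":-0.25,"ty":-0.97,"tz":0,"turn":0,"grip":1},{"tx":-0.25,"ty":-0.97,"tz":0,"turn":0,"grip":1},{"tx":-0.25,"ty":-0.97,"tz":0,"turn":0,"grip":1}])

```text
time: 1.7
position: [0.4273, 0.1248, 0.2367]
tool_rot: [-0.083, 3.14, 0.001]
ft_force: [0.4, 0.9, 0.3]
grip_width: 0.997
grip_force: 0.0
```

Emit:
send_rows(steps=[{"tx":-0.25,"ty":-0.95,"tz":0,"turn":0,"grip":0.45},{"tx":-0.2,"ty":-0.95,"tz":0,"turn":0,"grip":0.45},{"tx":0,"ty":0,"tz":0,"turn":0,"grip":0.45},{"tx":0,"ty":0,"tz":0,"turn":0,"grip":0.45}])

```text
time: 2.2
position: [0.4598, 0.0148, 0.2365]
tool_rot: [0.083, -3.14, -0.001]
ft_force: [-1.2, -0.2, 0.1]
grip_width: 0.629
grip_force: 0.0
```

Run:
```python
from h import *
d=snap('wrist','w2');print(d['st']['position'],R.from_rotvec(d['st']['tool_rot']).as_matrix())
cv2.imwrite('pics/w2a.png',cv2.resize(d['pixels'][...,::-1],(800,600)))
```

```text
[0.4598352  0.01483533 0.23645496] [[-9.98611861e-01 -5.26713386e-02 -2.83274682e-04]
 [-5.26715295e-02  9.98611636e-01  7.15054128e-04]
 [ 2.45218535e-04  7.28982045e-04 -9.99999704e-01]]
```

View pics/w2a.png

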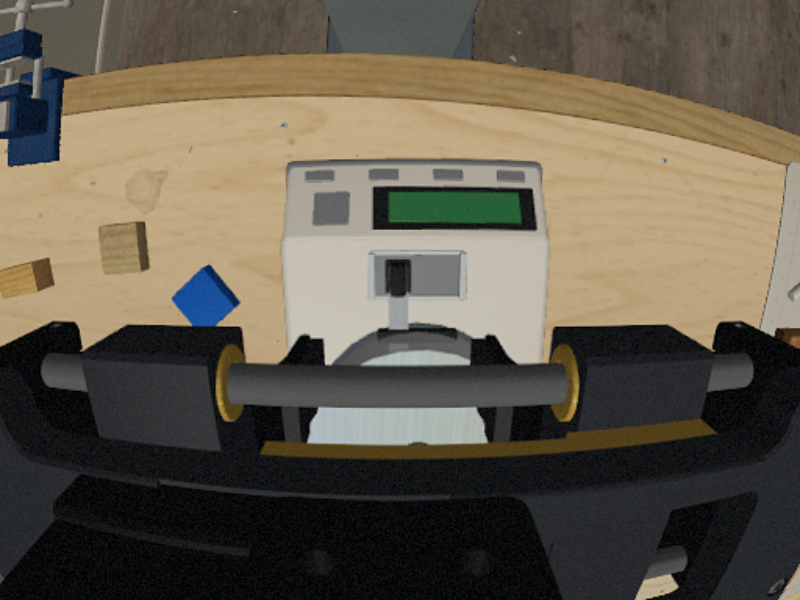

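Run:
```python
from h import *
np.set_printoptions(precision=4,suppress=True)
d=load('w2');q=lambda u,v:(d,u/1.5625,v/1.5625)
t=load('top0')
for p in [(398,261),(398,296),(387,280),(411,280)]: print(atz(*q(*p),.08),atz(*q(*p),.063))
print('track',atz(*q(371,275),.06),atz(*q(464,275),.06))
print('grip',tri(q(399,279),(t,205+.3*216,170+.3*210)))
P=[atz(*q(*p),.018) for p in((99,226),(145,222),(148,270),(104,274))];print(np.array(P),np.mean(P,0))
print('body L/R',atz(*q(284,260),.058),atz(*q(547,260),.058))
```

```text
[0.4438 0.0152 0.08  ] [0.4466 0.0154 0.063 ]
[0.4677 0.0164 0.08  ] [0.4719 0.0167 0.063 ]
[0.4571 0.0085 0.08  ] [0.4606 0.0083 0.063 ]
[0.4563 0.0245 0.08  ] [0.4598 0.0253 0.063 ]
track [ 0.4582 -0.0033  0.06  ] [0.4546 0.0633 0.06  ]
grip (array([0.4611, 0.0144, 0.0594]), [np.float64(0.0025652181120717856), np.float64(0.0025652181120717874)])
[[ 0.4311 -0.2588  0.018 ]
 [ 0.4278 -0.2064  0.018 ]
 [ 0.4706 -0.2052  0.018 ]
 [ 0.4759 -0.2559  0.018 ]] [ 0.4514 -0.2316  0.018 ]
body L/R [ 0.4505 -0.0673  0.058 ] [0.44   0.1253 0.058 ]
```

Emit:
send_rows(steps=[{"tx":0.03,"ty":-0.02,"tz":0.8,"turn":0,"grip":0.45},{"tx":0,"ty":0,"tz":0.8,"turn":0,"grip":0.45},{"tx":0,"ty":0,"tz":0.6,"turn":0,"grip":0.45},{"tx":0,"ty":0,"tz":0.37,"turn":0,"grip":0.45},{"tx":0,"ty":0,"tz":0,"turn":0,"grip":0.45},{"tx":0,"ty":0,"tz":0,"turn":0,"grip":0.45}], newtons=10)

```text
time: 3.0
position: [0.4588, 0.014, 0.0832]
tool_rot: [-0.086, 3.139, 0.0]
ft_force: [-0.1, 0.3, 1.0]
grip_width: 0.452
grip_force: 0.0
```

Emit:
send_rows(steps=[{"tx":0,"ty":0,"tz":0,"turn":0,"grip":0},{"tx":0,"ty":0,"tz":0,"turn":0,"grip":0},{"tx":0,"ty":0,"tz":0,"turn":0,"grip":0},{"tx":0,"ty":0,"tz":0,"turn":0,"grip":0},{"tx":0,"ty":0,"tz":0,"turn":0,"grip":0}], newtons=10)

```text
time: 3.62
position: [0.4585, 0.0134, 0.0827]
tool_rot: [-0.083, 3.14, 0.001]
ft_force: [-0.7, 1.6, 3.0]
grip_width: 0.122
grip_force: 10.0
```

Emit:
send_rows(steps=[{"tx":0,"ty":0.15,"tz":0,"turn":0,"grip":0},{"tx":0,"ty":0.15,"tz":0,"turn":0,"grip":0},{"tx":0,"ty":0.15,"tz":0,"turn":0,"grip":0},{"tx":0,"ty":0.13,"tz":0,"turn":0,"grip":0},{"tx":0,"ty":0.04,"tz":0,"turn":0,"grip":0},{"tx":0,"ty":0,"tz":0,"turn":0,"grip":0},{"tx":0,"ty":0,"tz":0,"turn":0,"grip":0}])

```text
time: 4.5
position: [0.4566, 0.0468, 0.0826]
tool_rot: [0.081, -3.14, 0.008]
ft_force: [-0.8, -10.4, 7.3]
grip_width: 0.128
grip_force: 10.0
```

Emit:
send_rows(steps=[{"tx":0,"ty":-0.02,"tz":0,"turn":0,"grip":0.5},{"tx":0,"ty":0,"tz":0,"turn":0,"grip":0.5},{"tx":0,"ty":0,"tz":0,"turn":0,"grip":0.6},{"tx":0,"ty":0,"tz":-0.4,"turn":0,"grip":0.6},{"tx":0,"ty":0,"tz":-0.8,"turn":0,"grip":0.6},{"tx":0,"ty":0,"tz":-0.8,"turn":0,"grip":0.6},{"tx":-0.5,"ty":-0.1,"tz":0,"turn":0,"grip":0.6},{"tx":-0.5,"ty":-0.1,"tz":0,"turn":0,"grip":0.6},{"tx":-0.5,"ty":-0.1,"tz":0,"turn":0,"grip":0.6},{"tx":-0.4,"ty":0,"tz":0,"turn":0,"grip":0.6},{"tx":0,"ty":0,"tz":0,"turn":0,"grip":0.6},{"tx":0,"ty":0,"tz":0,"turn":0,"grip":0.6}])

```text
time: 6.0
position: [0.5703, 0.0374, 0.2019]
tool_rot: [0.084, -3.139, -0.0]
ft_force: [0.1, -0.7, -0.1]
grip_width: 0.604
grip_force: 0.0
```

Run:
```python
from h import *
d=snap('wrist','w3');print(d['st']['position'],d['st']['ft_force'])
s=snap('side','s3')
a=np.hstack([cv2.resize(d['pixels'][:,100:420,::-1],(480,576)),cv2.resize(s['pixels'][175:275,200:255,::-1],(317,576),interpolation=cv2.INTER_CUBIC)])
cv2.imwrite('pics/w3a.png',a)
```

```text
[0.57034723 0.03738907 0.20189759] [ 0.12423603 -0.69775265 -0.08464492]
```

View pics/w3a.png

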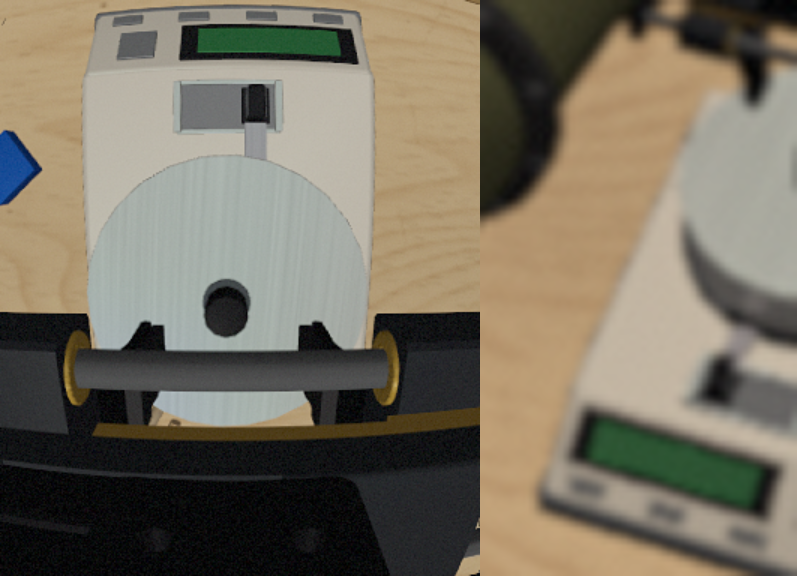

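The fin now stands at the left (released) end, at (257,103) in the wrist crop. The knob is at (226,312).

Run:
```python
from h import *
np.set_printoptions(precision=4,suppress=True)
d=load('w3');t=load('top0');q=lambda u,v:(d,100+u/1.5,v/1.5)
print(atz(*q(226,312),.145),tri(q(226,312),(t,205+.3*197,170+.3*96)))
L=atz(*q(88,270),.117);Rr=atz(*q(370,270),.117);print('lid',L,Rr,(L+Rr)/2,'front',atz(*q(229,155),.117))
print('fin edge/stop',atz(*q(271,103),.08),atz(*q(257,90),.08),atz(*q(277,103),.062))
```

```text
[0.5679 0.035  0.145 ] (array([0.5731, 0.0342, 0.1287]), [np.float64(0.0008918267476525164), np.float64(0.0008918267476525025)])
lid [ 0.5569 -0.0424  0.117 ] [0.5486 0.1134 0.117 ] [0.5527 0.0355 0.117 ] front [0.4922 0.0324 0.117 ]
fin edge/stop [0.4568 0.0556 0.08  ] [0.4492 0.0468 0.08  ] [0.4533 0.0609 0.062 ]
```

Emit:
send_rows(steps=[{"tx":0,"ty":-0.04,"tz":0.5,"turn":0,"grip":0.6},{"tx":0,"ty":0,"tz":0.4,"turn":0,"grip":0.6},{"tx":0,"ty":0,"tz":0.19,"turn":0,"grip":0.6},{"tx":0,"ty":0,"tz":0,"turn":0,"grip":0.6},{"tx":0,"ty":0,"tz":0,"turn":0,"grip":0.6},{"tx":0,"ty":0,"tz":0,"turn":0,"grip":0},{"tx":0,"ty":0,"tz":0,"turn":0,"grip":0},{"tx":0,"ty":0,"tz":0,"turn":0,"grip":0},{"tx":0,"ty":0,"tz":0,"turn":0,"grip":0},{"tx":0,"ty":0,"tz":0,"turn":0,"grip":0}], newtons=25)

```text
time: 7.35
position: [0.5714, 0.0347, 0.1371]
tool_rot: [-0.083, 3.14, 0.0]
ft_force: [-0.3, -0.3, -0.2]
grip_width: 0.245
grip_force: 25.0
```

Emit:
send_rows(steps=[{"tx":0,"ty":0,"tz":-0.1,"turn":0,"grip":0},{"tx":0,"ty":0,"tz":-0.2,"turn":0,"grip":0},{"tx":0,"ty":0,"tz":-0.3,"turn":0,"grip":0},{"tx":0,"ty":0,"tz":-0.3,"turn":0,"grip":0},{"tx":0,"ty":0,"tz":-0.1,"turn":0,"grip":0},{"tx":0,"ty":0,"tz":0,"turn":0,"grip":0}])

```text
time: 8.1
position: [0.5717, 0.0347, 0.1977]
tool_rot: [-0.083, 3.139, 0.001]
ft_force: [-0.3, -0.5, -2.4]
grip_width: 0.242
grip_force: 25.0
```

Emit:
send_rows(steps=[{"tx":0.08,"ty":0.2,"tz":0,"turn":0,"grip":0},{"tx":0.15,"ty":0.4,"tz":0,"turn":0,"grip":0},{"tx":0.15,"ty":0.4,"tz":0,"turn":0,"grip":0},{"tx":0.15,"ty":0.4,"tz":0,"turn":0,"grip":0},{"tx":0.15,"ty":0.4,"tz":0,"turn":0,"grip":0},{"tx":0.15,"ty":0.4,"tz":0,"turn":0,"grip":0},{"tx":0.15,"ty":0.4,"tz":0,"turn":0,"grip":0},{"tx":0.15,"ty":0.4,"tz":0,"turn":0,"grip":0},{"tx":0.15,"ty":0.4,"tz":0,"turn":0,"grip":0},{"tx":0.15,"ty":0.4,"tz":0,"turn":0,"grip":0},{"tx":0.05,"ty":0.2,"tz":0,"turn":0,"grip":0},{"tx":0,"ty":0,"tz":0,"turn":0,"grip":0}])

```text
time: 9.6
position: [0.4693, 0.2704, 0.1965]
tool_rot: [0.086, -3.14, 0.001]
ft_force: [0.5, -0.2, -1.7]
grip_width: 0.241
grip_force: 25.0
```

Emit:
send_rows(steps=[{"tx":0,"ty":0,"tz":0.3,"turn":0,"grip":0},{"tx":0,"ty":0,"tz":0.5,"turn":0,"grip":0},{"tx":0,"ty":0,"tz":0.5,"turn":0,"grip":0},{"tx":0,"ty":0,"tz":0.5,"turn":0,"grip":0},{"tx":0,"ty":0,"tz":0.5,"turn":0,"grip":0},{"tx":0,"ty":0,"tz":0.25,"turn":0,"grip":0},{"tx":0,"ty":0,"tz":0.1,"turn":0,"grip":0},{"tx":0,"ty":0,"tz":0,"turn":0,"grip":0},{"tx":0,"ty":0,"tz":0,"turn":0,"grip":0}])

```text
time: 10.72
position: [0.4708, 0.2701, 0.0391]
tool_rot: [-0.083, 3.139, 0.002]
ft_force: [0.6, 0.3, -2.2]
grip_width: 0.242
grip_force: 25.0
```

Emit:
send_rows(steps=[{"tx":0,"ty":0,"tz":0.05,"turn":0,"grip":0},{"tx":0,"ty":0,"tz":0.03,"turn":0,"grip":0},{"tx":0,"ty":0,"tz":0,"turn":0,"grip":0},{"tx":0,"ty":0,"tz":0,"turn":0,"grip":0}])

```text
time: 11.22
position: [0.47, 0.2696, 0.0332]
tool_rot: [-0.083, 3.14, 0.0]
ft_force: [-0.0, -0.5, -0.9]
grip_width: 0.245
grip_force: 25.0
```

Emit:
send_rows(steps=[{"tx":0,"ty":0,"tz":0.02,"turn":0,"grip":0},{"tx":0,"ty":0,"tz":0,"turn":0,"grip":0},{"tx":0,"ty":0,"tz":0,"turn":0,"grip":0.5},{"tx":0,"ty":0,"tz":0,"turn":0,"grip":0.6},{"tx":0,"ty":0,"tz":0,"turn":0,"grip":0.6},{"tx":0,"ty":0,"tz":-0.2,"turn":0,"grip":0.6},{"tx":0,"ty":0,"tz":-0.5,"turn":0,"grip":0.7},{"tx":0,"ty":0,"tz":-0.9,"turn":0,"grip":0.7},{"tx":0,"ty":0,"tz":-0.9,"turn":0,"grip":0.7},{"tx":0,"ty":0,"tz":-0.7,"turn":0,"grip":0.7},{"tx":0,"ty":0,"tz":0,"turn":0,"grip":0.7}])

```text
time: 12.6
position: [0.4721, 0.2708, 0.2292]
tool_rot: [-0.083, 3.133, 0.008]
ft_force: [-0.1, 0.6, 0.8]
grip_width: 0.699
grip_force: 0.0
```

Emit:
send_rows(steps=[{"tx":0.08,"ty":-0.94,"tz":0,"turn":0,"grip":0.8},{"tx":0.08,"ty":-0.94,"tz":0,"turn":0,"grip":0.8},{"tx":0.08,"ty":-0.94,"tz":0,"turn":0,"grip":0.8},{"tx":0.08,"ty":-0.94,"tz":0,"turn":0,"grip":0.8},{"tx":0.08,"ty":-0.94,"tz":0,"turn":0,"grip":0.8},{"tx":0.08,"ty":-0.94,"tz":0,"turn":0,"grip":0.8},{"tx":0.08,"ty":-0.94,"tz":0,"turn":0,"grip":0.8},{"tx":0.08,"ty":-0.94,"tz":0,"turn":0,"grip":0.8},{"tx":0.08,"ty":-0.9,"tz":0,"turn":0,"grip":0.8},{"tx":0,"ty":0,"tz":0,"turn":0,"grip":0.8},{"tx":0,"ty":0,"tz":0,"turn":0,"grip":0.8}])

```text
time: 13.98
position: [0.4533, -0.2363, 0.2233]
tool_rot: [0.083, -3.139, -0.002]
ft_force: [0.2, 0.8, -0.3]
grip_width: 0.799
grip_force: 0.0
```

Run:
```python
from h import *
d=snap('wrist','w4');print(d['st']['position'],R.from_rotvec(d['st']['tool_rot']).as_matrix())
t=snap('top','t4');snap('side','s4')
a=np.vstack([cv2.resize(d['pixels'][60:260,:,::-1],(800,312)),cv2.resize(t['pixels'][165:270,140:430,::-1],(800,288),interpolation=cv2.INTER_CUBIC)])
cv2.imwrite('pics/w4a.png',a)
```

```text
[ 0.45326212 -0.23629143  0.2233406 ] [[-0.99859925 -0.05289997 -0.00106492]
 [-0.05290113  0.99859915  0.00109862]
 [ 0.00100531  0.00115342 -0.99999883]]
```

View pics/w4a.png

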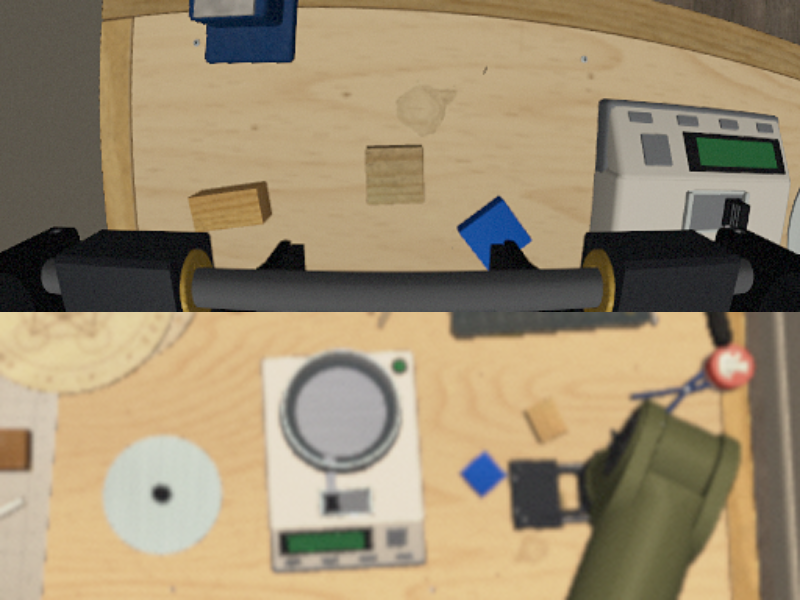

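The lower half of the picture shows the lid flat on the bench at (162,493), the open ring and pan at (341,410), and the lock at its left end. The offcut is in the wrist view at (395,176).

Run:
```python
from h import *
np.set_printoptions(precision=4,suppress=True)
d=load('w4');t=load('t4');t0=load('top0');s0=load('side0');k=200/312
q=lambda u,v:(d,u*.64,60+v*k)
P=np.array([atz(*q(*p),.018) for p in((366,151),(423,149),(425,202),(366,204))]);print(P,P.mean(0),np.linalg.norm(P-np.roll(P,1,0),axis=1))
print('tri',tri(q(395,176.5),(s0,290+.25*138,230+.25*197),(t0,339,236)))
print('edge deg',np.degrees(np.arctan2(*(P[2]-P[1])[[1,0]])),np.degrees(np.arctan2(*(P[3]-P[0])[[1,0]])),np.degrees(np.arctan2(*(P[1]-P[0])[[0,1]])))
T=lambda u,v:(t,140+.3625*u,165+.3646*(v-312))
for n,u,v,z in(('rim',341,410,.113),('pan',341,410,.072),('lid',162,494,.012),('knob',162,493,.04)): print(n,atz(*T(u,v),z))
```

```text
[[ 0.434  -0.2604  0.018 ]
 [ 0.4301 -0.2168  0.018 ]
 [ 0.4719 -0.2126  0.018 ]
 [ 0.4759 -0.2588  0.018 ]] [ 0.453  -0.2372  0.018 ] [0.042  0.0438 0.042  0.0464]
tri (array([ 0.4539, -0.2389,  0.019 ]), [np.float64(0.0022065843530078783), np.float64(0.001703689398306917), np.float64(0.000852113886845289)])
edge deg 5.826771258626622 2.255647189339154 -5.0214029015969475
rim [0.5689 0.0347 0.113 ]
pan [0.5749 0.034  0.072 ]
lid [0.4707 0.2685 0.012 ]
knob [0.4699 0.2648 0.04  ]
```

Emit:
send_rows(steps=[{"tx":0,"ty":-0.02,"tz":0.9,"turn":0,"grip":0.7},{"tx":0,"ty":0,"tz":0.9,"turn":0,"grip":0.7},{"tx":0,"ty":0,"tz":0.8,"turn":0,"grip":0.7},{"tx":0,"ty":0,"tz":0.5,"turn":0,"grip":0.7},{"tx":0,"ty":0,"tz":0.2,"turn":0,"grip":0.7},{"tx":0,"ty":0,"tz":0.1,"turn":0,"grip":0.7},{"tx":0,"ty":0,"tz":0,"turn":0,"grip":0.7},{"tx":0,"ty":0,"tz":0,"turn":0,"grip":0.7}], newtons=12)

```text
time: 15.12
position: [0.4546, -0.2386, 0.0211]
tool_rot: [-0.083, 3.138, -0.0]
ft_force: [0.3, -0.3, 0.1]
grip_width: 0.699
grip_force: 0.0
```

Emit:
send_rows(steps=[{"tx":0,"ty":0,"tz":0,"turn":0,"grip":0.3},{"tx":0,"ty":0,"tz":0,"turn":0,"grip":0.3},{"tx":0,"ty":0,"tz":0,"turn":0,"grip":0.3},{"tx":0,"ty":0,"tz":0,"turn":0,"grip":0.3}], newtons=12)

```text
time: 15.62
position: [0.4538, -0.2384, 0.0203]
tool_rot: [-0.083, 3.14, 0.0]
ft_force: [-0.8, -0.1, 4.4]
grip_width: 0.512
grip_force: 11.9
```

Emit:
send_rows(steps=[{"tx":0,"ty":0,"tz":-0.1,"turn":0,"grip":0.3},{"tx":0,"ty":0,"tz":-0.4,"turn":0,"grip":0.3},{"tx":0,"ty":0,"tz":-0.7,"turn":0,"grip":0.3},{"tx":0,"ty":0,"tz":-0.7,"turn":0,"grip":0.3},{"tx":0,"ty":0,"tz":-0.6,"turn":0,"grip":0.3},{"tx":0,"ty":0,"tz":-0.3,"turn":0,"grip":0.3},{"tx":0,"ty":0,"tz":0,"turn":0,"grip":0.3}])

```text
time: 16.5
position: [0.4541, -0.2385, 0.1885]
tool_rot: [-0.083, 3.139, -0.0]
ft_force: [0.5, -0.5, -1.4]
grip_width: 0.518
grip_force: 11.9
```

Emit:
send_rows(steps=[{"tx":-0.11,"ty":0.24,"tz":0,"turn":0,"grip":0.3},{"tx":-0.24,"ty":0.5,"tz":0,"turn":0,"grip":0.3},{"tx":-0.24,"ty":0.5,"tz":0,"turn":0,"grip":0.3},{"tx":-0.24,"ty":0.5,"tz":0,"turn":0,"grip":0.3},{"tx":-0.24,"ty":0.5,"tz":0,"turn":0,"grip":0.3},{"tx":-0.24,"ty":0.5,"tz":0,"turn":0,"grip":0.3},{"tx":-0.24,"ty":0.5,"tz":0,"turn":0,"grip":0.3},{"tx":-0.24,"ty":0.5,"tz":0,"turn":0,"grip":0.3},{"tx":-0.24,"ty":0.5,"tz":0,"turn":0,"grip":0.3},{"tx":-0.15,"ty":0.2,"tz":0,"turn":0,"grip":0.3},{"tx":0,"ty":0,"tz":0,"turn":0,"grip":0.3},{"tx":0,"ty":0,"tz":0,"turn":0,"grip":0.3}])

```text
time: 18.0
position: [0.5696, 0.0328, 0.1875]
tool_rot: [0.08, -3.139, 0.002]
ft_force: [-0.9, -0.1, -0.5]
grip_width: 0.516
grip_force: 11.9
```

Run:
```python
from h import *
d=snap('wrist','w5');print(d['st']['position'],d['st']['ft_force'])
cv2.imwrite('pics/w5a.png',cv2.resize(d['pixels'][...,::-1],(800,600)))
```

```text
[0.569574   0.03281865 0.18752018] [-0.88413871 -0.07469267 -0.5025119 ]
```

View pics/w5a.png

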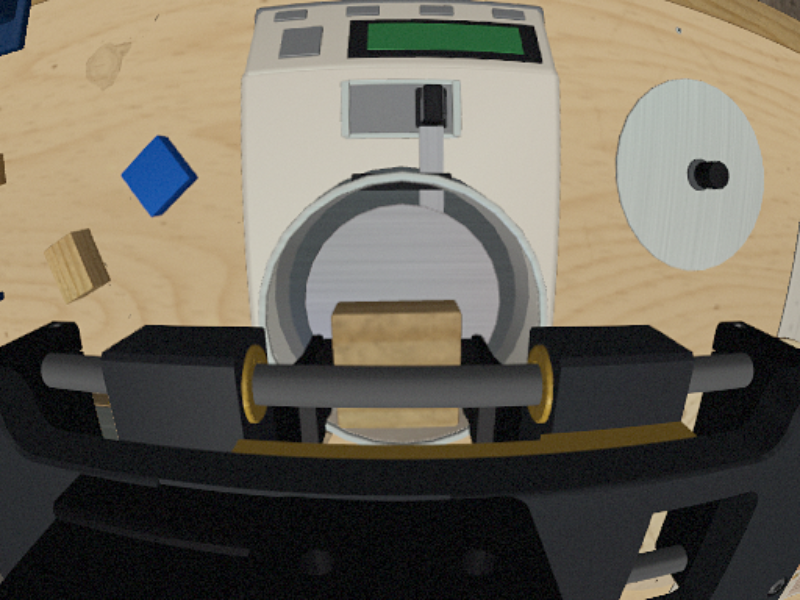

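The picture shows the offcut held level at (397,350), inside the outline of the open ring. The pan is free, and the lid lies clear at (690,175).

Emit:
send_rows(steps=[{"tx":-0.02,"ty":0.03,"tz":0.3,"turn":0,"grip":0.3},{"tx":0,"ty":0,"tz":0.4,"turn":0,"grip":0.3},{"tx":0,"ty":0,"tz":0.4,"turn":0,"grip":0.3},{"tx":0,"ty":0,"tz":0.25,"turn":0,"grip":0.3},{"tx":0,"ty":0,"tz":0.1,"turn":0,"grip":0.3},{"tx":0,"ty":0,"tz":0.03,"turn":0,"grip":0.3},{"tx":0,"ty":0,"tz":0,"turn":0,"grip":0.3},{"tx":0,"ty":0,"tz":0,"turn":0,"grip":0.3}])

```text
time: 19.05
position: [0.5718, 0.0365, 0.0999]
tool_rot: [-0.083, 3.139, 0.001]
ft_force: [0.5, 0.3, 0.4]
grip_width: 0.519
grip_force: 11.9
```

Emit:
send_rows(steps=[{"tx":0,"ty":0,"tz":0.05,"turn":0,"grip":0.3},{"tx":0,"ty":0,"tz":0.03,"turn":0,"grip":0.3},{"tx":0,"ty":0,"tz":0.03,"turn":0,"grip":0.3},{"tx":0,"ty":0,"tz":0,"turn":0,"grip":0.3},{"tx":0,"ty":0,"tz":0,"turn":0,"grip":0.3}])

```text
time: 19.68
position: [0.5713, 0.0365, 0.0926]
tool_rot: [-0.083, 3.14, 0.0]
ft_force: [-0.4, 0.1, 0.3]
grip_width: 0.514
grip_force: 11.9
```

Emit:
send_rows(steps=[{"tx":0,"ty":0,"tz":0.02,"turn":0,"grip":0.3},{"tx":0,"ty":0,"tz":0,"turn":0,"grip":0.3},{"tx":0,"ty":0,"tz":0,"turn":0,"grip":0.6},{"tx":0,"ty":0,"tz":0,"turn":0,"grip":0.68},{"tx":0,"ty":0,"tz":0,"turn":0,"grip":0.68},{"tx":0,"ty":0,"tz":0,"turn":0,"grip":0.68},{"tx":0,"ty":0,"tz":-0.2,"turn":0,"grip":0.68},{"tx":0,"ty":0,"tz":-0.5,"turn":0,"grip":0.68},{"tx":0,"ty":0,"tz":-0.8,"turn":0,"grip":0.68},{"tx":0,"ty":0,"tz":-0.8,"turn":0,"grip":0.68}])

```text
time: 20.92
position: [0.5712, 0.0362, 0.2316]
tool_rot: [-0.083, 3.14, 0.0]
ft_force: [1.2, -0.4, -0.5]
grip_width: 0.684
grip_force: 0.0
```

Emit:
send_rows(steps=[{"tx":0.6,"ty":0,"tz":-0.5,"turn":0,"grip":0.68},{"tx":0.6,"ty":0,"tz":0,"turn":0,"grip":0.68},{"tx":0,"ty":0,"tz":0,"turn":0,"grip":0.68},{"tx":0,"ty":0,"tz":0,"turn":0,"grip":0.68}])

```text
time: 21.42
position: [0.4999, 0.0327, 0.26]
tool_rot: [-0.083, 3.139, 0.001]
ft_force: [-0.8, 0.2, -0.2]
grip_width: 0.677
grip_force: 0.0
```

Run:
```python
from h import *
d=snap('wrist','w6');s=snap('side','s6');print(d['st']['position'],d['st']['ft_force'])
a=np.hstack([cv2.resize(d['pixels'][:,90:430,::-1],(425,480)),cv2.resize(s['pixels'][160:290,180:280,::-1],(369,480),interpolation=cv2.INTER_CUBIC)])
cv2.imwrite('pics/w6a.png',a)
```

```text
[0.49990637 0.03270309 0.26003067] [-0.80656189  0.22669169 -0.19421775]
```

View pics/w6a.png

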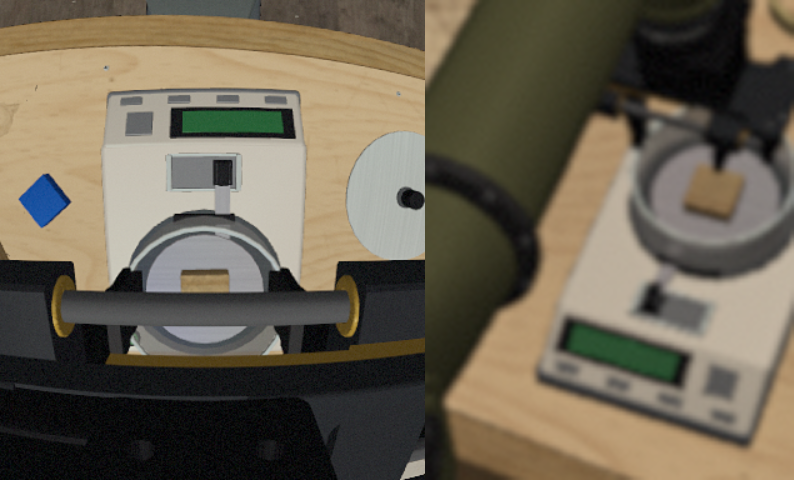

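The offcut lies flat in the middle of the pan, at (713,190) in the side crop. The lid rests on the bench and the lock is at its released stop: it met about 10 N there. The gripper is clear of everything.

```bash
python3 -c "
from bench import ctrl
print(ctrl.close_job())"
```

```text
the job is handed in; nothing more can be done
None
```

I handed the job in at about 21 s: the lock is slid to its released stop, the lid lies flat on the bench knob up, and the offcut lies flat in the middle of the pan; the hand-in call returned no verdict.

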